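# Turn the detergent tray round in its sleeve

### The arm

A 6-joint arm with a two-finger parallel gripper is mounted at the origin on the work surface. World frame = base frame: x ahead of the robot, y to its left, z up, the work surface at z = 0. Lengths are in m, angles in rad, forces in N, time in s.
With the tool pointing down it reaches from about 0.375 to 0.9 m from the base axis. Payload 3.1 kg.
Tool frame: the origin (TCP) lies on the centre line of the jaws, within the pads' length; the fingertips stand ahead of it and the grasp point (between the pads) lies 3 mm ahead of it (robot.tip_reach is the z of the fingertips in the tool frame, in m); z points along the fingers, y is the line along which they close (so a half turn about z gives the same grasp; the last joint's range is limited). The gripper opens to 87 mm and grips with 3 to 60 N. Pads are 19 mm wide; open, the fingers measure 117 mm over their backs; the gripper's body (75 mm by 190 mm) begins 51 mm behind the grasp point.
Start: joints at [1.034, 0.527, 1.433, -0, 1.181, -0.178], TCP at [0.219, 0.585, 0.212] pointing down, gripper open.
Joint ranges: [-3.08, 3.08], [-0.75, 2.2], [0.22, 2.44], [-1.43, 4.57], [0, 2.65], [-2.85, 2.85]. Speed limits (rad/s): [2.79, 2.79, 3.14, 3.14, 3.14, 3.14].

### API

Orientations are given as a unit quaternion [x, y, z, w].
In Python, from rig import sensors, eyes, ticket, robot gives the robot as it stands.
- The arm moves only by the tool drive_tool, never from a script. Its argument "deltas" is a list that holds one entry, the list of rows, each a list of 6 numbers: the shift along the tool's x, y, z in mm, then the turn, a rotation vector about the tool's x, y, z in rad. A call has 1 to 8 rows; each row shifts and turns the commanded pose from where the row before left it, along the tool's axes as they then stand; what a row does not reach is not made up. A row lasts 1/12 s, in which the tool goes at most 41.7 mm and 7.16 degrees, less where a joint would pass 70% of its speed; a pose out of reach is approached as far as the arm can. A call is refused whole if a number of a shift passes 41.7 or a number of a turn 0.125, either way. A call with a gripper value outside its range is refused whole. "gripper" is the opening in per cent of the stroke, from 0 (shut) to 100 (fully open), set as the call begins (left out, the last holds). The fingers move at their own pace and stop on an object; "squeeze" is the grip in N (left out, the last holds). Time passes only in rows, so rows that do not move let the fingers close. It gives the time, the measured TCP pose, the force, the opening and the grip force at its end, in the units of the state.
- sensors.get_obs(): the state, without advancing time (a new reading comes with each control period).
- eyes.camera(name): name is "side" or "top" or "wrist"; returns a dict with "img" (420x560x3 uint8, red, green, blue), "fov_y" (degrees; the focal length in pixels is half the picture's height over the tangent of half this angle, whatever the lens; pixels are square), "cx", "cy" (the principal point, pixels), "xyz" and "attitude" of the camera in the world; the wrist camera has in their place "hand_eye" (4x4, takes a point from camera to tool coordinates, whose origin is the TCP and whose axes are the flange's). Camera axes: x right, y up, looking along -z (the intrinsics and any distortion apply to the point x, -y, -z); pixel columns grow to the right and rows downward; lengths in m; the calibration is good to about 2 mm. A picture is of the moment at which its call begins: read the wrist's pose just before it. There is no depth.
- ticket.hand_in(): hands the job in; it is judged then, once.
The state is a dict: "time": time; "q": joint angles; "joint_velocities": joint speeds; "joint_torque": joint torques, N m; "position": TCP position; "tool_rot": TCP orientation; "ft_force": force on the tool from outside, world axes, zero at the start; "moment": the same for the moment, N m; "grip_width": finger opening in m; "grip_force": force on a finger pad.
Only numpy, scipy, OpenCV 4.12 (cv2) and the standard library are available. Lean on these libraries where they do the work, as an engineer would, in place of code of your own. Each camera call takes 0.05 s, during which the arm holds its last target. There are 200 camera calls.

### The job

Two white detergent tablet trays sit half inside wooden sleeves on the laundry counter; one of them has its empty half showing. Slide that tray all the way out of its sleeve, turn it end for end and slide it back in, flat and upright, until its post is up against the sleeve again, so that the half with the tablets shows. Keep it upright throughout, and leave the other tray alone.

Things in the scene. Friction and masses are not known exactly. Their poses are not given: they have to be found in the camera images.
- tray: Tray whose empty half shows: white, 150 long (x) x 64 wide x 30 high. Divider 24 long carries a stiff 24 x 24 square post to 95 above the underside; grip its upper 40 from above, either direction. Origin: underside centre, below the post. +x half: four tablets, fixed, below the rim; -x half empty. z up, about 0.2 kg. Starts with +x end in the sleeve, parallel to it, origin at sleeve x -47 to -57.
- sleeve: That tray's wooden sleeve, screwed down: tunnel 70 long (x), 86 wide, 45 high over all; inside 78 wide, 38 high above a 4 thick board. Origin: counter level under the tunnel's middle. Mouth at x = -35, facing -x, roughly towards the robot (yaw within 20 degrees); back open too. Board runs on to x = -135. Tray origin at x = -47: post touches roof edge; beyond -110: tray is fully out.
- other_tray: A second tray of the same make and axes that is already right: its half with the tablets shows (its +x points out of its sleeve). Leave it alone.
- other_sleeve: The second tray's sleeve, same make and axes, also screwed down, 0.22 m or more to the left or right of the first, mouth also towards the robot. Nothing else stands between the two mouths and the robot; a cup 55 high stands behind, between the sleeves.

How it is judged:
By the outcome, as a careful person would: the job done as asked, in the order asked, and still so for the second after the job is handed in, with the robot touching nothing.
It also fails if it takes over 45 s, if anything falls off the work surface, if the arm or the gripper's body presses on something with over 40 N, if the wrist force passes 120 N, or if a joint passes its speed limit or range.

## Working session

There is one attempt and no reset: what is moved stays moved. The work goes in short steps, Python scripts to look and compute and a tool call to move; the robot and the scene stay as the last step left them, time stands still between calls to the robot, and variables do not carry over. Pictures are saved under pics/ and viewed, at most 10 in all, crops included, and the job is handed in when it is done.

Besides the shell and the picture viewer there is one more tool, called after "Emit:" as name(argument=value, ...) on one line, values as JSON. drive_tool: Moves the arm, as the interface text tells. Its arguments: {"type":"object","properties":{"deltas":{"type":"array"},"gripper":{"type":"number"},"squeeze":{"type":"number"}},"required":["deltas"]}

```bash
mkdir -p pics; ls
python3 - <<'E'
from rig import sensors, eyes, robot
import cv2
o=sensors.get_obs();print({k:o[k] for k in('time','position','tool_rot')},robot.tip_reach)
for n in('top','side','wrist'):
    c=eyes.camera(n);cv2.imwrite(f'pics/{n}0.png',c['img'][:,:,::-1]);print(n,{k:v for k,v in c.items() if k!='img'})
E
```

```text
pics
{'time': 0.0, 'position': array([0.21849949, 0.58475029, 0.21057186]), 'tool_rot': array([ 1.77962941e-01,  9.84036594e-01, -1.02071775e-03, -3.63700880e-04])} 0.022
top {'fov_y': 52.299006694859656, 'cx': 283.37512926121246, 'cy': 203.57889671019004, 'xyz': array([ 0.48882456, -0.00460827,  0.68056165]), 'attitude': array([ 0.07509094, -0.0694176 , -0.69861517,  0.7081521 ])}
side {'fov_y': 52.741778263800384, 'cx': 282.22924081355796, 'cy': 213.90398783634782, 'xyz': array([0.52960507, 0.68606266, 0.44750034]), 'attitude': array([-0.04173426,  0.49915425,  0.86378208, -0.05462428])}
wrist {'fov_y': 68.02179003643866, 'cx': 282.2791071795828, 'cy': 211.5330140882204, 'hand_eye': array([[-1.96024319e-04,  9.55985471e-01,  2.93413942e-01,
         8.10835928e-02],
       [ 9.99999854e-01,  3.35173303e-04, -4.23962528e-04,
         1.14593989e-03],
       [-5.03646537e-04,  2.93413816e-01, -9.55985397e-01,
        -1.73039779e-01],
       [ 0.00000000e+00,  0.00000000e+00,  0.00000000e+00,
         1.00000000e+00]])}
```

View pics/top0.png

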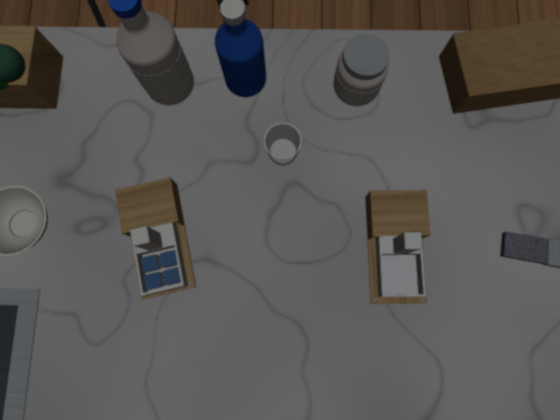

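View pics/side0.png

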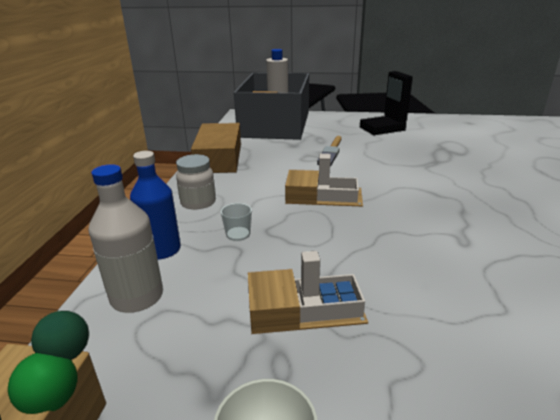

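The top view shows the empty-half tray on the right: sleeve roof about (398,213), tray about (400,265), post top near (412,240). The tablet tray at left, about (158,245), is the one to leave alone. The side view agrees.

```bash
cat > h.py <<'E'
import numpy as np, cv2
from scipy.spatial.transform import Rotation as R
from rig import sensors, eyes
def pose(c,obs=None):
    if 'hand_eye' in c:
        T=np.eye(4);T[:3,:3]=R.from_quat(obs['tool_rot']).as_matrix();T[:3,3]=obs['position'];T=T@c['hand_eye'];return T[:3,3],T[:3,:3]
    return np.array(c['xyz']),R.from_quat(c['attitude']).as_matrix()
def ray(c,uv,z,obs=None):
    p,M=pose(c,obs);f=c['img'].shape[0]/2/np.tan(np.radians(c['fov_y']/2))
    uv=np.atleast_2d(uv).astype(float)
    d=np.c_[(uv[:,0]-c['cx'])/f,-(uv[:,1]-c['cy'])/f,-np.ones(len(uv))]@M.T
    return p+d*((z-p[2])/d[:,2])[:,None]
def crop(img,x0,y0,x1,y1,s,name):
    cv2.imwrite(name,cv2.resize(img[y0:y1,x0:x1,::-1],None,fx=s,fy=s,interpolation=cv2.INTER_CUBIC))
E
python3 - <<'E'
from h import *
c=eyes.camera('top')
crop(c['img'],350,180,450,320,4.2,'pics/c1.png')
hsv=cv2.cvtColor(c['img'],cv2.COLOR_RGB2HSV)
m=((hsv[...,1]>70)&(hsv[...,0]>8)&(hsv[...,0]<28)).astype(np.uint8);m[:180]=0;m[320:]=0;m[:,:350]=0;m[:,450:]=0
cs=max(cv2.findContours(m,0,2)[0],key=cv2.contourArea)
print(cv2.boxPoints(cv2.minAreaRect(cs)),cv2.approxPolyDP(cs,3,True)[:,0].tolist())
print(ray(c,[[369,191],[427,191],[429,237],[369,236]],.045));print(ray(c,[[370,303],[426,303]],.004));print(ray(c,[[413,237]],.095))
E
```

```text
[[365.6086  191.21565]
 [427.42972 188.74281]
 [431.9537  301.84186]
 [370.1326  304.3147 ]] [[424, 190], [371, 191], [366, 197], [372, 303], [425, 302], [425, 297], [421, 301], [419, 297], [379, 296], [375, 252], [378, 235], [399, 235], [407, 230], [419, 230], [422, 236], [429, 234]]
[[ 0.64202142 -0.12881542  0.045     ]
 [ 0.64313872 -0.2170535   0.045     ]
 [ 0.57268793 -0.21623119  0.045     ]
 [ 0.57299228 -0.12699287  0.045     ]]
[[ 0.47470578 -0.13368597  0.004     ]
 [ 0.47594365 -0.21968645  0.004     ]]
[[ 0.56579672 -0.17766313  0.095     ]]
```

View pics/c1.png

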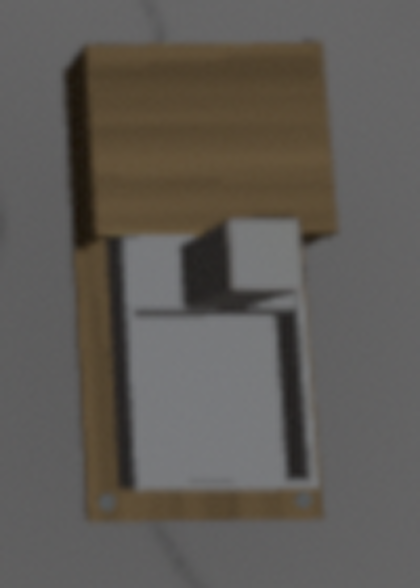

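The crop shows the roof corners at (371,190), (426.4,190), (430.5,236) and (372,236.7). The board front corners are (370.5,303.8) and (427,303), and the post top is centred at about (413,240.7).

Run:
```python
from h import *
c=eyes.camera('top')
r=ray(c,[[370.9,190.2],[426.4,190.2],[430.5,236.2],[371.9,236.7]],.045)
b=ray(c,[[370.5,303.8],[426.9,303.1]],.004)
p=ray(c,[[404.8,231.7],[420.7,232.4],[420.7,249.3],[405.5,249.3]],.095)
L=lambda a,i,j:np.linalg.norm(a[i]-a[j])
print(r.round(4),L(r,0,1),L(r,1,2),L(r,2,3),L(r,3,0));print(b,L(b,0,1));print(p.round(4),p.mean(0))
a=(r[0]+r[1])/2-b.mean(0);print('axis yaw',np.degrees(np.arctan2(a[1],a[0])),np.linalg.norm(a[:2]),'side yaws',[np.degrees(np.arctan2(*(d[1::-1]))) for d in (r[0]-r[3],r[1]-r[2],r[0]-b[0],r[1]-b[1])], 'edge',[np.degrees(np.arctan2(-d[0],d[1])) for d in (r[0]-r[1],r[3]-r[2],b[0]-b[1])])
```

```text
[[ 0.6433 -0.1317  0.045 ]
 [ 0.6444 -0.2162  0.045 ]
 [ 0.5739 -0.2185  0.045 ]
 [ 0.572  -0.1313  0.045 ]] 0.08447263771730003 0.07050196769849129 0.08726397213895716 0.07131435595056704
[[ 0.47351703 -0.13442194  0.004     ]
 [ 0.47581358 -0.22105936  0.004     ]] 0.0866678471247731
[[ 0.573  -0.1667  0.095 ]
 [ 0.5723 -0.1885  0.095 ]
 [ 0.5491 -0.1874  0.095 ]
 [ 0.5488 -0.1666  0.095 ]] [ 0.5607776  -0.17732039  0.095     ]
axis yaw 1.2748299433611683 0.16922344803148456 side yaws [np.float64(-0.36807102282824516), np.float64(1.8848699105167437), np.float64(0.9039733589371677), np.float64(1.648280372722795)] edge [np.float64(0.7247162648322629), np.float64(1.2590948701065299), np.float64(1.5184160457670426)]
```

Emit:
drive_tool(deltas=[[[0,0,0,0,0,-0.094],[0,0,0,0,0,-0.094],[0,0,0,0,0,-0.094],[0,0,0,0,0,-0.094],[-13.6,-32,0,0,0,0],[-13.6,-32,0,0,0,0],[-13.6,-32,0,0,0,0],[-13.6,-32,0,0,0,0]]], gripper=100)

```text
time: 0.92
position: [0.2757, 0.4572, 0.2114]
tool_rot: [-0.01, 1.0, -0.0, 0.0]
ft_force: [-0.0, 0.4, 0.4]
grip_width: 0.0872
grip_force: 0.0
```

Emit:
drive_tool(deltas=[[[-13.6,-32,0,0,0,0],[-13.6,-32,0,0,0,0],[-13.6,-32,0,0,0,0],[-13.6,-32,0,0,0,0],[-13.6,-32,0,0,0,0],[-13.6,-32,0,0,0,0],[-13.6,-32,0,0,0,0],[-13.6,-32,0,0,0,0]]])

```text
time: 1.58
position: [0.3894, 0.2029, 0.2117]
tool_rot: [-0.009, 1.0, 0.0, 0.0]
ft_force: [0.1, -0.5, 0.1]
grip_width: 0.0868
grip_force: 0.0
```

Emit:
drive_tool(deltas=[[[-13.6,-32,0,0,0,0],[-13.6,-32,0,0,0,0],[-13.6,-32,0,0,0,0],[-13.6,-32,0,0,0,0],[-13.6,-32,0,0,0,0],[-13.6,-32,0,0,0,0],[-13.6,-32,0,0,0,0],[-13.6,-32,0,0,0,0]]])

```text
time: 2.25
position: [0.5028, -0.0513, 0.2116]
tool_rot: [-0.009, 1.0, 0.0, 0.0]
ft_force: [0.2, 0.9, 0.1]
grip_width: 0.0868
grip_force: 0.0
```

Emit:
drive_tool(deltas=[[[-13.6,-32,0,0,0,0],[-13.6,-32,0,0,0,0],[-13.6,-32,0,0,0,0],[-13.6,-32,0,0,0,0],[0,0,0,0,0,0]]])

```text
time: 2.67
position: [0.5627, -0.1835, 0.2118]
tool_rot: [-0.007, 1.0, -0.003, 0.003]
ft_force: [1.0, 0.2, -0.8]
grip_width: 0.0867
grip_force: 0.0
```

Run:
```python
from h import *
o=sensors.get_obs();c=eyes.camera('wrist');print(o['time'],o['position'],R.from_quat(o['tool_rot']).as_matrix().round(3),o['q'])
cv2.imwrite('pics/w1.png',c['img'][:,:,::-1])
```

```text
2.6667 [ 0.56274236 -0.18354571  0.21179012] [[-1.    -0.014  0.005]
 [-0.014  1.    -0.005]
 [-0.005 -0.005 -1.   ]] [-0.5027909   0.47960041  1.52319781 -0.00230426  1.13157754 -2.08645895]
```

View pics/w1.png

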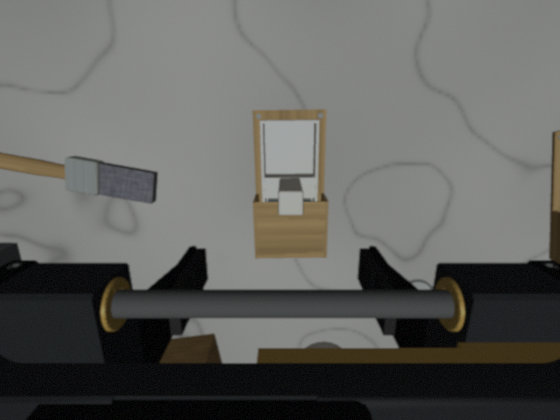

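The wrist view shows the post top centred at about (291,203), the roof from (254,202) to (327,258), and the empty half towards the robot.

Run:
```python
from h import *
o=sensors.get_obs();c=eyes.camera('wrist');im=c['img']
crop(im,240,100,340,270,3.5,'pics/w2.png')
hsv=cv2.cvtColor(im,cv2.COLOR_RGB2HSV)
m=((hsv[...,1]>70)&(hsv[...,0]>8)&(hsv[...,0]<28)).astype(np.uint8);m[:100]=0;m[270:]=0;m[:,:240]=0;m[:,340:]=0
cs=max(cv2.findContours(m,0,2)[0],key=cv2.contourArea)
print(cv2.approxPolyDP(cs,2,True)[:,0].tolist())
r=ray(c,[[255,258],[327,257],[328,203],[254,201]],.045,o);b=ray(c,[[253.5,110],[325.5,110]],.004,o)
p=ray(c,[[279,214],[303,214],[303,192],[279,192]],.099,o)
print(r.round(4),b.round(4),p.round(4),p.mean(0),R.from_quat(o['tool_rot']).as_matrix().round(4),o['position'])
```

```text
[[320, 112], [250, 114], [253, 198], [250, 204], [252, 259], [302, 259], [322, 256], [323, 203], [319, 197]]
[[ 0.6432 -0.2105  0.045 ]
 [ 0.6406 -0.1245  0.045 ]
 [ 0.5737 -0.1271  0.045 ]
 [ 0.5725 -0.2108  0.045 ]] [[ 0.4742 -0.2137  0.004 ]
 [ 0.4731 -0.1301  0.004 ]] [[ 0.5704 -0.182   0.099 ]
 [ 0.57   -0.1589  0.099 ]
 [ 0.5483 -0.1596  0.099 ]
 [ 0.5487 -0.1822  0.099 ]] [ 0.55934811 -0.17069772  0.099     ] [[-0.9999 -0.0143  0.0018]
 [-0.0143  0.9999 -0.0014]
 [-0.0018 -0.0014 -1.    ]] [ 0.56065331 -0.18008091  0.21135955]
```

View pics/w2.png

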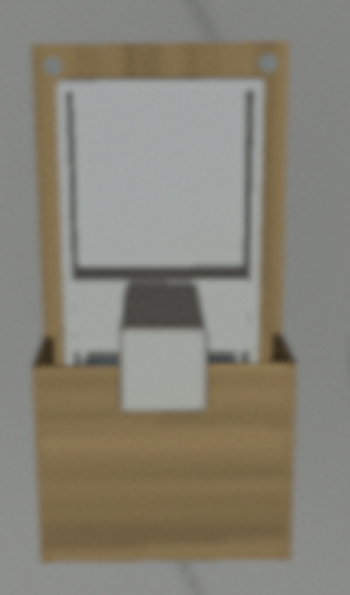

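The settled crop gives the post top at (274.9–299, 193.5–217.4), the roof at (250,203.4), (324.3,204), (323.4,259.4), (252,260), and the board front corners at (249.4,112.9) and (322.9,112.3).

Run:
```python
from h import *
o=sensors.get_obs();c=eyes.camera('wrist')
r=ray(c,[[252,260],[323.4,259.4],[324.3,204],[250,203.4]],.045,o);b=ray(c,[[249.4,112.9],[322.9,112.3]],.004,o)
p=ray(c,[[274.9,217.4],[298.9,217.4],[299.1,193.4],[274.9,193.7]],.099,o)
print(r.round(4),r.mean(0),b.round(4),p.round(4),p.mean(0),o['position'])
M=R.from_quat(o['tool_rot']).as_matrix();t=p.mean(0)
a=(r[0]+r[1])/2-b.mean(0);print(np.degrees(np.arctan2(a[1],a[0])),'tool delta',M.T@(np.r_[t[:2],.085]-o['position']),M.round(4))
```

```text
[[ 0.6438 -0.2113  0.045 ]
 [ 0.6417 -0.1258  0.045 ]
 [ 0.5729 -0.1286  0.045 ]
 [ 0.5735 -0.2126  0.045 ]] [ 0.60800019 -0.16956019  0.045     ] [[ 0.4756 -0.2159  0.004 ]
 [ 0.4736 -0.1303  0.004 ]] [[ 0.5721 -0.1833  0.099 ]
 [ 0.5717 -0.1602  0.099 ]
 [ 0.5479 -0.1607  0.099 ]
 [ 0.5486 -0.1835  0.099 ]] [ 0.56006753 -0.17192669  0.099     ] [ 0.55920304 -0.17772162  0.21106198]
1.5494340880045203 tool delta [-0.00102207  0.00570565  0.12606488] [[-9.999e-01 -1.580e-02 -5.000e-04]
 [-1.580e-02  9.999e-01  6.000e-04]
 [ 5.000e-04  6.000e-04 -1.000e+00]]
```

Emit:
drive_tool(deltas=[[[-1.5,2.5,25,0,0,0],[0,0,30,0,0,0],[0,0,30,0,0,0],[0,0,26,0,0,0],[0,0,15,0,0,0],[0,0,0,0,0,0],[0,0,0,0,0,0]]])

```text
time: 3.4
position: [0.5596, -0.1722, 0.0852]
tool_rot: [-0.01, 1.0, 0.001, -0.001]
ft_force: [0.2, 0.2, 0.6]
grip_width: 0.0872
grip_force: 0.0
```

Emit:
drive_tool(deltas=[[[0,0,0,0,0,0],[0,0,0,0,0,0],[0,0,0,0,0,0],[0,0,0,0,0,0],[0,0,0,0,0,0],[0,0,0,0,0,0],[0,0,0,0,0,0],[0,0,0,0,0,0]]], gripper=0, squeeze=25)

```text
time: 4.07
position: [0.5606, -0.174, 0.0856]
tool_rot: [-0.009, 1.0, -0.0, 0.0]
ft_force: [-0.5, 0.7, 0.2]
grip_width: 0.042
grip_force: 0.0
```

Emit:
drive_tool(deltas=[[[0,0,0,0,0,0],[0,0,0,0,0,0],[0,0,0,0,0,0],[0,0,0,0,0,0],[0,0,0,0,0,0],[0,0,0,0,0,0],[0,0,0,0,0,0]]])

```text
time: 4.65
position: [0.5607, -0.1742, 0.0856]
tool_rot: [-0.009, 1.0, -0.0, 0.0]
ft_force: [-0.3, -1.3, -0.7]
grip_width: 0.0233
grip_force: 25.0
```

Emit:
drive_tool(deltas=[[[0,0,-1,0,0,0],[0,0,-1,0,0,0],[8,0,0,0,0,0],[10,0,0,0,0,0],[10,0,0,0,0,0],[10,0,0,0,0,0],[10,0,0,0,0,0],[0,0,0,0,0,0]]])

```text
time: 5.32
position: [0.5091, -0.174, 0.0873]
tool_rot: [-0.009, 1.0, 0.001, -0.002]
ft_force: [-0.9, 0.1, -2.2]
grip_width: 0.023
grip_force: 25.0
```

Emit:
drive_tool(deltas=[[[10,0,0,0,0,0],[10,0,0,0,0,0],[10,0,0,0,0,0],[10,0,0,0,0,0],[10,0,0,0,0,0],[2,0,0,0,0,0],[0,0,0,0,0,0],[0,0,0,0,0,0]]])

```text
time: 5.98
position: [0.461, -0.1762, 0.0877]
tool_rot: [-0.009, 1.0, -0.0, 0.001]
ft_force: [1.5, -0.4, -1.5]
grip_width: 0.0237
grip_force: 25.0
```

Run:
```python
from h import *
o=sensors.get_obs();c=eyes.camera('side');t=eyes.camera('top')
im=np.hstack([cv2.resize(c['img'][140:230,260:400],(560,360)),])
im2=cv2.resize(t['img'][180:380,340:460],(216,360))
cv2.imwrite('pics/s2.png',np.hstack([im,im2])[:,:,::-1]);print(o['position'],o['ft_force'],o['q'])
```

```text
[ 0.46102944 -0.17620997  0.08769903] [ 1.53619296 -0.44239561 -1.51663728] [-5.91986806e-01  5.53561961e-01  1.87098265e+00  1.65922256e-04
  7.15868348e-01 -2.18067348e+00]
```

View pics/s2.png

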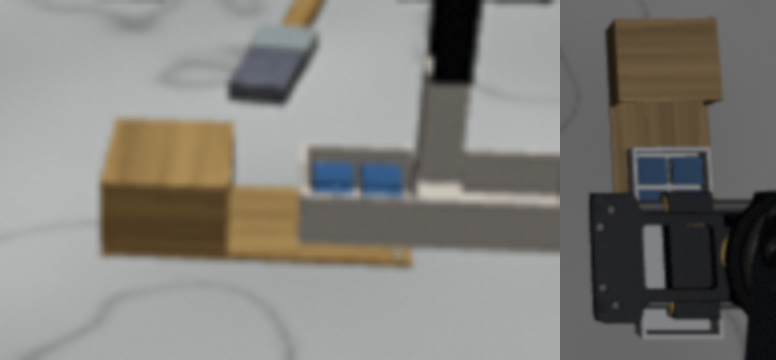

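The tray is fully out, level and clear of the mouth. Next I lift it 10 mm and turn it.

Emit:
drive_tool(deltas=[[[0,0,-5,0,0,0],[0,0,-5,0,0,0],[0,0,0,0,0,0.0616],[0,0,0,0,0,0.11],[0,0,0,0,0,0.11],[0,0,0,0,0,0.11],[0,0,0,0,0,0.11],[0,0,0,0,0,0.11]]])

```text
time: 6.75
position: [0.4612, -0.1759, 0.0981]
tool_rot: [0.295, 0.956, -0.0, 0.001]
ft_force: [0.6, -0.0, -2.4]
grip_width: 0.0234
grip_force: 25.0
```

Emit:
drive_tool(deltas=[[[0,0,0,0,0,0.11],[0,0,0,0,0,0.11],[0,0,0,0,0,0.11],[0,0,0,0,0,0.11],[0,0,0,0,0,0.11],[0,0,0,0,0,0.11],[0,0,0,0,0,0.11],[0,0,0,0,0,0.11]]])

```text
time: 7.42
position: [0.4611, -0.1759, 0.0981]
tool_rot: [0.674, 0.739, 0.0, 0.001]
ft_force: [0.0, -0.3, -2.3]
grip_width: 0.0234
grip_force: 25.0
```

Emit:
drive_tool(deltas=[[[0,0,0,0,0,0.11],[0,0,0,0,0,0.11],[0,0,0,0,0,0.11],[0,0,0,0,0,0.11],[0,0,0,0,0,0.11],[0,0,0,0,0,0.11],[0,0,0,0,0,0.11],[0,0,0,0,0,0.11]]])

```text
time: 8.08
position: [0.4612, -0.176, 0.0981]
tool_rot: [0.924, 0.382, 0.0, 0.0]
ft_force: [-0.1, 0.0, -2.7]
grip_width: 0.0231
grip_force: 25.0
```

Emit:
drive_tool(deltas=[[[0,0,0,0,0,0.11],[0,0,0,0,0,0.11],[0,0,0,0,0,0.11],[0,0,0,0,0,0.11],[0,0,0,0,0,0.11],[0,0,0,0,0,0.11],[0,0,0,0,0,0.11],[0,0,0,0,0,0]]])

```text
time: 8.75
position: [0.4612, -0.176, 0.0981]
tool_rot: [1.0, 0.008, 0.001, 0.0]
ft_force: [-0.4, 0.2, -1.9]
grip_width: 0.0231
grip_force: 25.0
```

Emit:
drive_tool(deltas=[[[0,0,0,0,0,0],[0,0,0,0,0,0],[0,0,0,0,0,0]]])

```text
time: 9.0
position: [0.4608, -0.1758, 0.0977]
tool_rot: [1.0, 0.01, 0.0, 0.0]
ft_force: [0.7, -0.5, -1.3]
grip_width: 0.0235
grip_force: 25.0
```

Run:
```python
from h import *
o=sensors.get_obs();c=eyes.camera('side');t=eyes.camera('top')
im=cv2.resize(c['img'][140:230,260:400],(560,360))
im2=cv2.resize(t['img'][180:380,340:460],(216,360))
cv2.imwrite('pics/s3.png',np.hstack([im,im2])[:,:,::-1])
M=R.from_quat(o['tool_rot']).as_matrix()
print(o['position'],o['ft_force'],o['q'],M.round(4),'yaw',np.degrees(np.arctan2(M[1,0],M[0,0])))
```

```text
[ 0.46076509 -0.1758322   0.09770796] [ 0.66582539 -0.54049816 -1.26225373] [-5.91553210e-01  5.35114320e-01  1.86447719e+00 -3.69828100e-05
  7.41727155e-01  9.59310113e-01] [[ 9.998e-01  2.000e-02  2.000e-04]
 [ 2.000e-02 -9.998e-01 -2.000e-04]
 [ 2.000e-04  2.000e-04 -1.000e+00]] yaw 1.1436401654337005
```

View pics/s3.png

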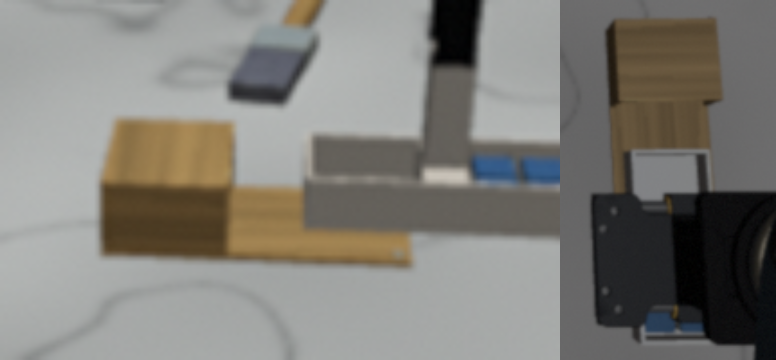

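Turned, level, with the empty end facing the mouth. Now I lower it to 3 mm above the board and insert.

Emit:
drive_tool(deltas=[[[0,0,5,0,0,0],[0,0,4,0,0,0],[8,0,0,0,0,0],[10,0,0,0,0,0],[10,0,0,0,0,0],[10,0,0,0,0,0],[7,0,0,0,0,0],[0,0,0,0,0,0]]])

```text
time: 9.77
position: [0.5085, -0.1756, 0.0888]
tool_rot: [1.0, 0.01, 0.002, 0.001]
ft_force: [0.4, 0.2, -1.6]
grip_width: 0.0232
grip_force: 25.0
```

Emit:
drive_tool(deltas=[[[8,0,0,0,0,0],[8,0,0,0,0,0],[8,0,0,0,0,0],[8,0,0,0,0,0],[8,0,0,0,0,0],[0,0,1,0,0,0],[0,0,1.5,0,0,0],[0,0,0,0,0,0]]])

```text
time: 10.43
position: [0.5451, -0.174, 0.0856]
tool_rot: [1.0, 0.009, -0.001, -0.0]
ft_force: [0.1, -1.1, -1.2]
grip_width: 0.0232
grip_force: 25.0
```

Run:
```python
from h import *
o=sensors.get_obs();c=eyes.camera('side');t=eyes.camera('top')
im=cv2.resize(c['img'][140:230,260:400],(560,360))
im2=cv2.resize(t['img'][180:380,340:460],(216,360))
cv2.imwrite('pics/s4.png',np.hstack([im,im2])[:,:,::-1])
print(o['position'],o['ft_force'])
```

```text
[ 0.54508486 -0.17395909  0.08562684] [ 0.11111099 -1.13584809 -1.22278153]
```

View pics/s4.png

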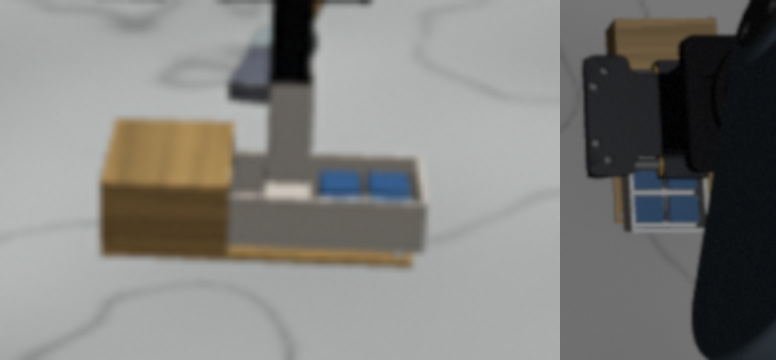

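Inserted straight and flat, with about 15 mm left before the post meets the roof edge.

Emit:
drive_tool(deltas=[[[4,0,0,0,0,0],[4,0,0,0,0,0],[3,0,0,0,0,0],[1,0,0,0,0,0],[1,0,0,0,0,0],[0,0,0,0,0,0]]])

```text
time: 11.03
position: [0.5589, -0.174, 0.086]
tool_rot: [1.0, 0.009, 0.0, 0.0]
ft_force: [0.2, -0.7, -2.4]
grip_width: 0.0235
grip_force: 25.0
```

Emit:
drive_tool(deltas=[[[1,0,0,0,0,0],[1,0,0,0,0,0],[0,0,0,0,0,0],[0,0,0,0,0,0]]])

```text
time: 11.37
position: [0.5606, -0.174, 0.0861]
tool_rot: [1.0, 0.009, -0.0, 0.0]
ft_force: [0.2, -0.1, -2.2]
grip_width: 0.0234
grip_force: 25.0
```

Emit:
drive_tool(deltas=[[[1,0,0.4,0,0,0],[0,0,0,0,0,0],[0,0,0,0,0,0]]])

```text
time: 11.62
position: [0.5617, -0.174, 0.0856]
tool_rot: [1.0, 0.009, 0.0, -0.0]
ft_force: [0.5, -0.1, -2.4]
grip_width: 0.0234
grip_force: 25.0
```

Emit:
drive_tool(deltas=[[[1,0,0,0,0,0],[0,0,0,0,0,0],[0,0,0,0,0,0]]])

```text
time: 11.87
position: [0.5628, -0.174, 0.0857]
tool_rot: [1.0, 0.009, 0.0, 0.0]
ft_force: [-0.6, -0.4, -1.1]
grip_width: 0.0232
grip_force: 25.0
```

Emit:
drive_tool(deltas=[[[1,0,0.3,0,0,0],[0,0,0,0,0,0],[0,0,0,0,0,0]]])

```text
time: 12.12
position: [0.5632, -0.1738, 0.0855]
tool_rot: [1.0, 0.009, -0.0, -0.0]
ft_force: [-1.0, 0.7, 0.2]
grip_width: 0.0234
grip_force: 25.0
```

Emit:
drive_tool(deltas=[[[1,0,0,0,0,0],[0,0,0,0,0,0],[0,0,0,0,0,0]]])

```text
time: 12.37
position: [0.5644, -0.1738, 0.0855]
tool_rot: [1.0, 0.009, -0.0, -0.0]
ft_force: [-1.9, 0.9, 1.0]
grip_width: 0.0229
grip_force: 25.0
```

Emit:
drive_tool(deltas=[[[1,0,0,0,0,0],[0,0,0,0,0,0],[0,0,0,0,0,0]]])

```text
time: 12.62
position: [0.5646, -0.1736, 0.0855]
tool_rot: [1.0, 0.009, -0.001, -0.0]
ft_force: [-4.1, 0.4, 4.8]
grip_width: 0.0233
grip_force: 25.0
```

Emit:
drive_tool(deltas=[[[1,0,0,0,0,0],[0,0,0,0,0,0],[0,0,0,0,0,0]]])

```text
time: 12.87
position: [0.5647, -0.1735, 0.0855]
tool_rot: [1.0, 0.009, -0.002, -0.0]
ft_force: [-6.2, 0.9, 5.4]
grip_width: 0.0232
grip_force: 25.0
```

Run:
```python
from h import *
o=sensors.get_obs();c=eyes.camera('side')
cv2.imwrite('pics/s5.png',cv2.resize(c['img'][150:215,275:375,::-1],None,fx=7,fy=7,interpolation=2))
print(o['position'],o['ft_force'])
```

```text
[ 0.56471472 -0.173541    0.08547238] [-6.24705648  0.85240657  5.35520472]
```

View pics/s5.png

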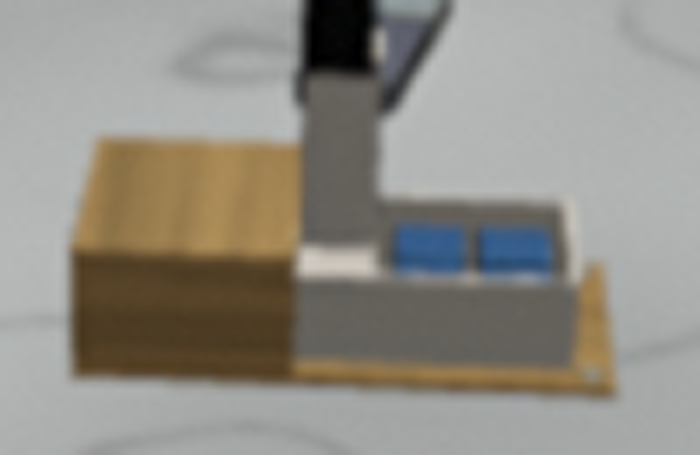

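The post is against the roof edge: movement stopped and the push force rose to 6 N. Now I release and lift off.

Emit:
drive_tool(deltas=[[[-0.8,0,-0.2,0,0,0],[0,0,0,0,0,0]]])

```text
time: 13.08
position: [0.5647, -0.1736, 0.0855]
tool_rot: [1.0, 0.009, -0.001, -0.0]
ft_force: [-4.8, 1.3, 4.0]
grip_width: 0.0233
grip_force: 25.0
```

Emit:
drive_tool(deltas=[[[0,0,0,0,0,0],[0,0,0,0,0,0],[0,0,0,0,0,0],[0,0,0,0,0,0],[0,0,0,0,0,0],[0,0,0,0,0,0],[0,0,0,0,0,0],[0,0,0,0,0,0]]], gripper=80)

```text
time: 13.75
position: [0.566, -0.174, 0.0855]
tool_rot: [1.0, 0.009, 0.0, 0.0]
ft_force: [-0.2, 0.3, 0.8]
grip_width: 0.0659
grip_force: 0.0
```

Emit:
drive_tool(deltas=[[[0,0,-5,0,0,0],[0,0,-10,0,0,0],[0,0,-20,0,0,0],[0,0,-25,0,0,0],[0,0,-25,0,0,0],[0,0,-25,0,0,0],[0,0,-20,0,0,0],[-10,0,0,0,0,0]]])

```text
time: 14.42
position: [0.5603, -0.1759, 0.2215]
tool_rot: [1.0, 0.009, 0.006, 0.003]
ft_force: [1.4, -0.9, 0.0]
grip_width: 0.0698
grip_force: 0.0
```

Emit:
drive_tool(deltas=[[[-20,0,0,0,0,0],[-30,0,0,0,0,0],[-30,0,0,0,0,0],[-20,0,0,0,0,0],[0,0,0,0,0,0],[0,0,0,0,0,0],[0,0,0,0,0,0],[0,0,0,0,0,0]]])

```text
time: 15.08
position: [0.4571, -0.1764, 0.2158]
tool_rot: [1.0, 0.009, 0.001, 0.0]
ft_force: [0.1, 0.8, -0.3]
grip_width: 0.0695
grip_force: 0.0
```

Run:
```python
from h import *
o=sensors.get_obs();c=eyes.camera('side');w=eyes.camera('wrist')
im=cv2.resize(c['img'][150:215,275:375],(554,360),interpolation=2)
w=cv2.resize(w['img'],(240,180));w=np.vstack([w,np.zeros_like(w)])
cv2.imwrite('pics/s6.png',np.hstack([im,w])[:,:,::-1])
print(o['time'],o['position'],o['ft_force'])
```

```text
15.0833 [ 0.45707519 -0.17636251  0.21575348] [ 0.05269104  0.80411959 -0.30031735]
```

View pics/s6.png

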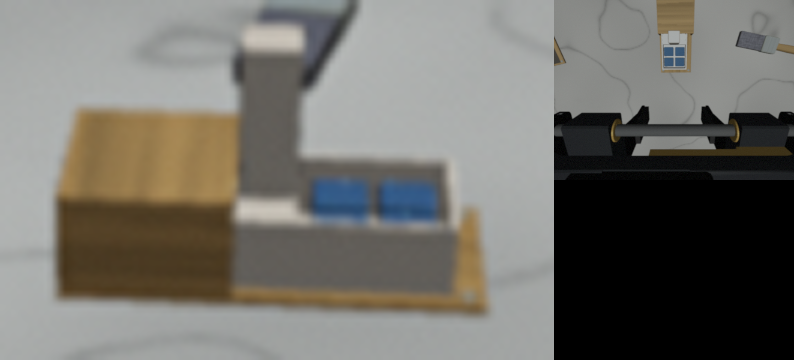

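The tray is flat, its post is against the sleeve, the tablets show and the arm is clear.

```bash
python3 -c "from rig import ticket; print(ticket.hand_in())"
```

```text
the job is handed in; nothing more can be done
None
```

The tray was slid fully out, turned end for end and slid back in flat until its post met the sleeve, so the tablets now show; the other tray was left alone, and the job was handed in at about 15 s.

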